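# Tighten the lever bolt of a lid nest and fold its lever

### The job

Screw the lever bolt in the middle of the lid clockwise until it is snug on the filter retainer, feeling for the resistance and not forcing it any further, then fold its lever down fully flat and let go. Keep the retainer centred and leave the spare plates, the black lid handle and the locking peg where they are.

Things in the scene. Friction and masses are not known exactly. Their poses are not given: they have to be found in the camera images.
- nest: fixed dark steel block 200 x 160 x 30 mm (x, y, z) carrying an upside-down silver aluminium lid 240 x 200 mm, whose inner floor is 33 mm and whose rim is 51 mm above the origin (centre of the underside, on the bench). The bolt's vertical axis goes through this origin
- retainer: the filter retainer to be clamped: perforated round steel plate, 92 mm across, 4 mm thick; origin at the centre of its underside. It lies loose on the lid floor under the bolt, centred on the bolt's axis
- thread: the nest's threaded seat for the clamp bolt; origin on the vertical bolt axis, level with the retainer's top. The bolt, already started, has a 50 mm flange, screws in clockwise seen from above, sinks 4 mm per radian and stays where left. Its rubber foot, 45 mm wide, stands out 2.5 to 9.5 mm below the flange (differs each time) and meets the retainer after a further 1.2 to 3.4 rad of turning
- head: the bolt's steel head that carries the lever; origin on the axis 2.5 mm under the flange, z up. It turns the bolt through a spring of 2.2 N m per rad, so it twists back a little when let go. The bolt runs at about 0.03 N m; once its foot meets the retainer the torque climbs: 0.2 to 0.3 N m is snug, over about 0.45 bends the retainer (pressing down while turning adds drag). The lever's hinge lies along the head's y, 26 mm above the origin; it folds to the head's +x
- lever_grip (a point): middle of the lever, 48 mm from the hinge. The lever is a black flat paddle 34 mm wide (head's y), 10 mm thick (head's x), reaching 68 mm from the hinge; pushing on its red face (looking to the head's -x) folds it. Site axes: x the way it folds, y along the hinge, z to its free end. Upright it is the grip for turning the bolt: pinch its two flat faces from above
- lever (a joint): lever angle: 0 = upright (open), 1.57 = folded flat (closed, horizontal, at its stop). Stiff: folding takes 0.22 to 0.35 N m about the hinge, and it stays where it is left
- spare_a: spare retainer plate, bystander: perforated round steel plate, 92 mm across, 4 mm thick; origin at the centre of its underside
- spare_b: spare retainer plate, bystander: perforated round steel plate, 92 mm across, 4 mm thick; origin at the centre of its underside
- lid_handle: black plastic lid handle, bystander, U-shaped, 98 x 44 x 12 mm, lying flat; origin at the bench between the two feet of the U
- lock_peg: steel locking peg, bystander, 28 mm foot, 12 mm stem, 40 mm tall, upright; origin at the centre of its underside
Things that resemble listed ones, but are neither listed nor needed, are in the scene too. What is shaped like the retainer but red or yellow is not meant.

How it is judged:
By the outcome, as a careful person would: the job done as asked, in the order asked, and still so for the second after the job is handed in, with the robot touching nothing.
It also fails if it takes over 67 s, if anything falls off the work surface, if the arm or the gripper's body presses on something with over 40 N, if the wrist force passes 120 N, or if a joint passes its speed limit or range.

### The arm

A 6-joint arm with a two-finger parallel gripper is mounted at the origin on the work surface. World frame = base frame: x ahead of the robot, y to its left, z up, the work surface at z = 0. Lengths are in m, angles in rad, forces in N, time in s.
With the tool pointing down it reaches from about 0.375 to 0.9 m from the base axis. Payload 3.1 kg.
Tool frame: the origin (TCP) lies between the finger pads; the fingertips stand 25 mm ahead of it and the grasp point (between the pads) lies 6 mm ahead of it; x points along the fingers, y is the direction in which the jaws open and shut, and the axes are right-handed (so a half turn about x gives the same grasp; the last joint's range is limited). The gripper opens to 85 mm and grips with 20 to 120 N. Pads are 22 mm wide; open, the fingers measure 114 mm over their backs; the gripper's body (76 mm by 85 mm) begins 54 mm behind the grasp point. The pads swing forward as they close: fully open they stand 13 mm farther back than shut.
Start: joints at [-1.452, 0.527, 1.433, -0, 1.181, -0.178], TCP at [0.183, -0.598, 0.256] pointing down, gripper open.
Joint ranges: [-3.08, 3.08], [-0.75, 2.2], [0.22, 2.44], [-1.43, 4.57], [0, 2.65], [-2.85, 2.85]. Speed limits (rad/s): [2.79, 2.79, 3.14, 3.14, 3.14, 3.14].

### API

Orientations are given as a unit quaternion [x, y, z, w].
In Python, from station import manip, viewer, workorder gives the robot as it stands.
- The arm moves only by the shell command python3 -m crank 'ROWS' [FORCE]. ROWS is JSON, one flat list of numbers, 5 for each row, row after row: the opening, from 0 (shut) to 1 (fully open), then the shift along the world's x, y, z in mm, then the turn about the world's z in rad. A call has 1 to 10 rows; each row is the pose to reach, as a shift and turn from the pose commanded when the call began; what a row does not reach only later rows make up. A row lasts 1/8 s, in which the tool goes at most 62.5 mm and 10.7 degrees, less where a joint would pass 70% of its speed; a pose out of reach is approached as far as the arm can. A call with a gripper value outside its range is refused whole. The fingers move at their own pace and stop on an object; FORCE is the grip in N (left out, the last holds). Time passes only in rows, so rows that repeat a pose let the fingers close. It gives the time, the measured TCP pose, the force and the opening at its end, in the units of the state.
- manip.sense(): the state, without advancing time (a new reading comes with each control period).
- viewer.snapshot(name): name is "side" or "top"; returns a dict with "img" (400x640x3 uint8, red, green, blue), "range_z" (400x640 float32, m along the optical axis (not along the pixel's ray), 0 where there is no reading), "fx", "fy", "cx", "cy" (pixels), "k1" (the pictures are not rectified: a ray, as slopes to the right and down, at radius r is drawn at 1 + k1 r^2 times it, then the intrinsics apply), "origin" and "attitude" of the camera in the world. Camera axes: x right, y down, z forward; pixel columns grow to the right and rows downward; lengths in m; the calibration is good to about 2 mm. A picture is of the moment at which its call begins.
- workorder.sign_off(): hands the job in, once; it reports no verdict.
The state is a dict: "t": time; "q": joint angles; "qd": joint speeds; "tau": joint torques, N m; "tcp_pos": TCP position; "tool_rot": TCP orientation; "force": force on the tool from outside, world axes, zero at the start; "ft_torque": the same for the moment, N m; "finger_gap": opening from 0.0 (shut) to 1.0 (fully open).
Only numpy, scipy, OpenCV 4.12 (cv2) and the standard library are available. Lean on these libraries where they do the work, as an engineer would, in place of code of your own. Each camera call takes 0.05 s, during which the arm holds its last target.

## Working session

There is one attempt and no reset: what is moved stays moved. The work goes in short steps, Python scripts to look and compute and a shell command to move; the robot and the scene stay as the last step left them, time stands still between calls to the robot, and variables do not carry over. Pictures are saved under pics/ and viewed, and the job is handed in when it is done.

```bash
ls; mkdir -p pics; cat > h.py <<'E'
import numpy as np,cv2
from station import manip,viewer,workorder
from scipy.spatial.transform import Rotation as R
def save(name,fn):
    s=viewer.snapshot(name); cv2.imwrite('pics/'+fn+'.png',s['img'][:,:,::-1]); np.save('pics/'+fn+'.npy',s,allow_pickle=True); return s
def att(s):
    a=np.array(s['attitude']); return a if a.shape==(3,3) else R.from_quat(a).as_matrix()
def ray(s,u,v):
    x=(u-s['cx'])/s['fx'];y=(v-s['cy'])/s['fy'];
    p=cv2.undistortPoints(np.array([[[u,v]]],float),np.array([[s['fx'],0,s['cx']],[0,s['fy'],s['cy']],[0,0,1]]),np.array([s['k1'],0,0,0.]))[0,0]
    return np.array(s['origin']),att(s)@np.array([p[0],p[1],1])
def onz(s,u,v,z):
    o,d=ray(s,u,v); return o+d*(z-o[2])/d[2]
def cloud(s):
    H,W=s['range_z'].shape
    u,v=np.meshgrid(np.arange(W),np.arange(H))
    p=cv2.undistortPoints(np.stack([u,v],-1).reshape(-1,1,2).astype(float),np.array([[s['fx'],0,s['cx']],[0,s['fy'],s['cy']],[0,0,1]]),np.array([s['k1'],0,0,0.]))[:,0]
    z=s['range_z'].reshape(-1)
    P=np.c_[p*z[:,None],z]@att(s).T+np.array(s['origin'])
    P[z==0]=np.nan
    return P.reshape(H,W,3)
def proj(s,P):
    p=att(s).T@(np.array(P)-np.array(s['origin'])); x,y=p[:2]/p[2]; k=1+s['k1']*(x*x+y*y)
    return s['fx']*x*k+s['cx'],s['fy']*y*k+s['cy']
E
python3 - <<'E'
from h import *
for n in('top','side'):
    s=save(n,n+'0'); print(n,s['origin'],s['attitude'],s['fx'],s['k1'])
print(manip.sense())
E
```

```text
pics
top [0.41493508 0.0372064  0.89310186] [-0.7025662   0.70658492 -0.07125868  0.0453948 ] 398.93036418028765 -0.08264639684223114
side [ 0.37951094 -0.48035851  0.63355842] [ 0.90578586 -0.17597404  0.06783925 -0.37945084] 426.4795664439382 0.02371757600212012
{'t': 0.1, 'q': array([-1.45249961e+00,  5.28378516e-01,  1.43376480e+00, -4.87378822e-06,
        1.18139538e+00, -1.78523111e-01]), 'qd': array([-0.0003754 , -0.00237938, -0.0048467 , -0.00121881,  0.00078084,
       -0.0004596 ]), 'tau': array([ 4.57446158e-04, -4.43304276e+01, -1.78587466e+01, -2.79543210e-04,
        3.91387948e-03, -1.29105409e-06]), 'tcp_pos': array([ 0.18274293, -0.59707156,  0.25543114]), 'tool_rot': array([ 0.69935257,  0.10524521, -0.69931432,  0.10386968]), 'force': array([ 0.58282604, -0.14597135,  0.58596855]), 'ft_torque': array([0.01954046, 0.00517499, 0.01216026]), 'finger_gap': 0.9995149694149359}
```

```bash
python3 -m crank --help 2>&1 | head -20
```

```text
invalid input: not JSON, or not a number
```

View pics/top0.png

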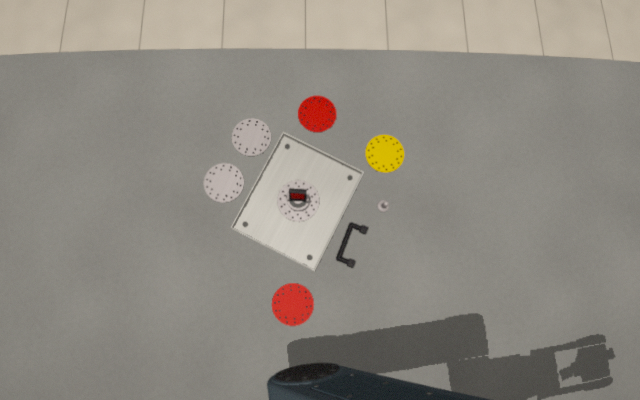

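View pics/side0.png

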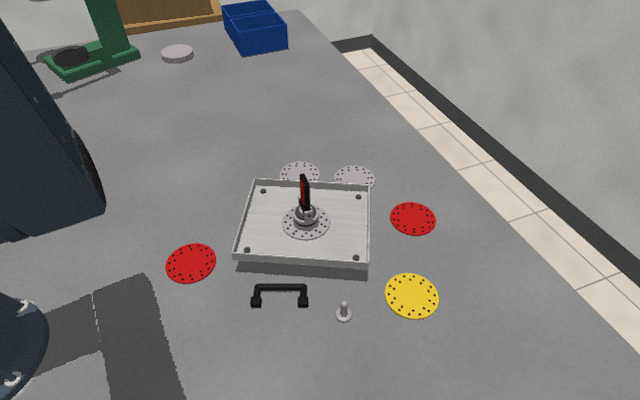

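The top view shows the lid centred near (298,202), with the lever end at (298,195) and its red edge at the lower side. The side view shows the lever upright at (305,192), with the red face on its left. Next I'll measure these.

```bash
python3 - <<'E'
from h import *
for n in('top0','side0'):
    s=np.load(f'pics/{n}.npy',allow_pickle=True).item(); C=cloud(s)
    im=s['img'].astype(int)
    if n=='top0': box=(270,170,330,230)
    else: box=(290,165,320,235)
    u0,v0,u1,v1=box
    sub=s['img'][v0:v1,u0:u1]
    cv2.imwrite(f'pics/{n}_crop.png',cv2.resize(sub[:,:,::-1],None,fx=8,fy=8,interpolation=cv2.INTER_NEAREST))
    Z=C[...,2]
    m=np.zeros(Z.shape,bool); m[v0:v1,u0:u1]=True
    hi=m&(Z>0.075)
    P=C[hi]; print(n,'hi',len(P),P.min(0),P.max(0),np.median(P,0))
    top=m&(Z>np.nanmax(Z[hi])-0.006)
    Q=C[top]; print(' top pts',len(Q),Q.mean(0),Q.min(0),Q.max(0))
    for a in range(50,140,10):
        b=m&(Z>a/1e3)&(Z<(a+10)/1e3)
        if b.sum()>2: print(a,b.sum(),C[b].mean(0).round(4),C[b].min(0).round(4),C[b].max(0).round(4))
    red=m&(im[...,0]>90)&(im[...,1]<70)
    Rr=C[red]; print(' red',len(Rr),np.nanmean(Rr,0),np.nanmin(Rr,0),np.nanmax(Rr,0))
s=np.load('pics/top0.npy',allow_pickle=True).item();C=cloud(s)
r=(C[...,2]>0.04)&(C[...,2]<0.056); r[:120]=0;r[280:]=0;r[:,:220]=0;r[:,375:]=0
rect=cv2.minAreaRect(C[r][:,:2].astype(np.float32)); print(rect)
r=(C[...,2]>0.022)&(C[...,2]<0.15); r[:120]=0;r[280:]=0;r[:,:220]=0;r[:,375:]=0
rect=cv2.minAreaRect(C[r][:,:2].astype(np.float32)); print(rect)
# retainer: pinkish? colour circle
E
```

```text
top0 hi 255 [0.55609031 0.02159187 0.07552795] [0.57338702 0.06924235 0.14724507] [0.56067265 0.04432546 0.121251  ]
 top pts 89 [0.56439005 0.04533167 0.14449349] [0.55895553 0.02847885 0.14141675] [0.56942402 0.06106716 0.14724507]
50 22 [0.5495 0.043  0.0583] [0.5417 0.0212 0.0551] [0.5754 0.0678 0.06  ]
60 150 [0.5535 0.0446 0.0636] [0.5403 0.0213 0.06  ] [0.5884 0.0677 0.07  ]
70 31 [0.5584 0.0464 0.0757] [0.554  0.0216 0.0705] [0.5675 0.0692 0.0799]
80 67 [0.5622 0.0446 0.0845] [0.5561 0.0216 0.08  ] [0.5734 0.0671 0.0899]
90 10 [0.5597 0.0467 0.0953] [0.5586 0.03   0.092 ] [0.561  0.0585 0.0986]
100 17 [0.5597 0.044  0.1047] [0.5585 0.0281 0.1005] [0.5612 0.0603 0.1097]
110 15 [0.5595 0.0438 0.1158] [0.5585 0.0282 0.1115] [0.5613 0.06   0.1195]
120 16 [0.5596 0.0434 0.1254] [0.5581 0.0283 0.12  ] [0.5613 0.0597 0.1298]
130 15 [0.5596 0.0452 0.1346] [0.5584 0.0304 0.1303] [0.5618 0.0614 0.1384]
 red 53 [0.55956768 0.04610968 0.11750636] [0.55845559 0.0341171  0.09255402] [0.56044212 0.05757059 0.14141675]
side0 hi 395 [0.55292898 0.02057846 0.07528008] [0.56881439 0.06853609 0.
[... 471 characters left out ...]
0.5591 0.0349 0.0945] [0.5555 0.0282 0.09  ] [0.5654 0.0574 0.0996]
100 38 [0.5589 0.0349 0.1048] [0.5556 0.0273 0.1   ] [0.5651 0.0547 0.11  ]
110 45 [0.5593 0.0359 0.1147] [0.5553 0.0276 0.1101] [0.5657 0.0606 0.12  ]
120 38 [0.5582 0.0376 0.1248] [0.5556 0.0279 0.12  ] [0.5641 0.0589 0.129 ]
130 46 [0.5584 0.0374 0.1352] [0.5557 0.0275 0.1302] [0.5639 0.0587 0.14  ]
 red 48 [0.55635001 0.04211807 0.12166858] [0.55528479 0.03275548 0.09895314] [0.55777717 0.05406613 0.14251573]
((0.5641299486160278, 0.044964492321014404), (0.20079903304576874, 0.23965242505073547), 62.354461669921875)
((0.5640828609466553, 0.04498913884162903), (0.20079903304576874, 0.2397586703300476), 62.354461669921875)
```

```bash
python3 - <<'E'
from h import *
for n,box in(('top0',(270,170,330,230)),('side0',(290,165,320,235))):
    s=np.load(f'pics/{n}.npy',allow_pickle=True).item(); C=cloud(s); Z=C[...,2]
    im=s['img'].astype(int);u0,v0,u1,v1=box
    m=np.zeros(Z.shape,bool); m[v0:v1,u0:u1]=True
    red=m&(im[...,0]>90)&(im[...,1]<70)&(Z>.09)
    f=cv2.fitLine(C[red][:,:2].astype(np.float32),cv2.DIST_HUBER,0,1e-4,1e-4).ravel(); print(n,'face line',f,'angle',np.arctan2(f[1],f[0]))
    top=m&(Z>0.138)
    r=cv2.minAreaRect(C[top][:,:2].astype(np.float32)); print(r)
    ring=m&(Z>.057)&(Z<.072); print('flange-ish',len(C[ring]),cv2.minEnclosingCircle(C[ring][:,:2].astype(np.float32)), np.percentile(Z[ring],[10,50,90]))
st=manip.sense(); M=R.from_quat(st['tool_rot']).as_matrix(); print(M.round(3))
E
```

```text
top0 face line [0.07670914 0.9970535  0.55954075 0.04629837] angle 1.4940118
((0.5641615986824036, 0.04478233680129051), (0.03269202634692192, 0.010138459503650665), 89.32132720947266)
flange-ish 171 ((0.5646347999572754, 0.044528089463710785), 0.024762840941548347) [0.06001589 0.06310763 0.06706355]
side0 face line [0.0753775  0.9971551  0.55632037 0.04223195] angle 1.4953473
((0.5618031024932861, 0.04523236304521561), (0.034213751554489136, 0.010606992989778519), 84.6138916015625)
flange-ish 293 ((0.5613166689872742, 0.04415685310959816), 0.024984681978821754) [0.05859918 0.06254184 0.06834283]
[[-0.     0.292 -0.956]
 [ 0.002 -0.956 -0.292]
 [-1.    -0.002 -0.   ]]
```

View pics/top0_crop.png

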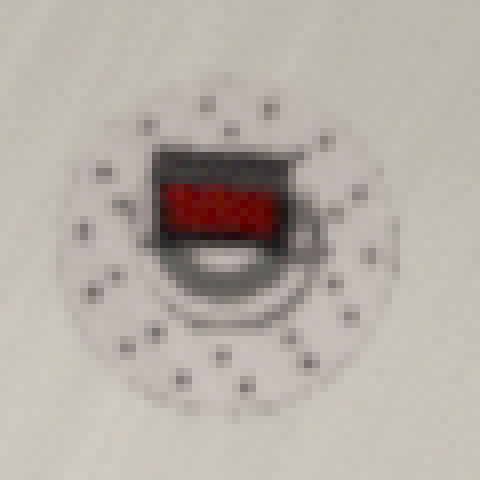

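View pics/side0_crop.png

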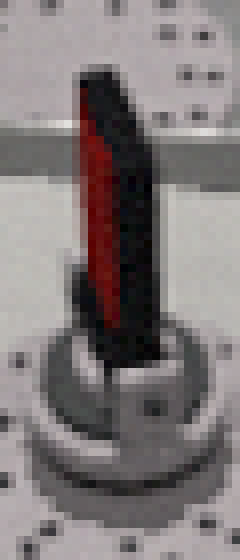

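The lever's fold direction is yaw ≈ -0.076, the axis is near (0.563, 0.0445) and the lever top is at z ≈ 0.143. The tool needs to shift (+380, +642) mm and turn +1.2 rad.

```bash
python3 -m crank '[1,30,50,0,0.1, 1,70,120,0,0.24, 1,110,190,0,0.36, 1,150,255,0,0.48, 1,190,320,0,0.6, 1,230,385,0,0.72, 0.7,270,450,0,0.84, 0.6,305,515,0,0.96, 0.5,340,575,0,1.08, 0.5,380,642,0,1.2]'; python3 -m crank '[0.5,0,0,0,0, 0.5,0,0,0,0]'; python3 -c "
from h import *
s=manip.sense();print(s)
M=R.from_quat(s['tool_rot']).as_matrix();print(M.round(3),np.arctan2(M[1,1],M[0,1]))
save('side','side1');save('top','top1')"
```

```text
t: 1.35
tcp_pos: [0.5, -0.0617, 0.2562]
tool_rot: [-0.517, -0.482, 0.517, -0.482]
force: [0.7, -0.5, 0.9]
finger_gap: 0.502
t: 1.6
tcp_pos: [0.4989, -0.0635, 0.2559]
tool_rot: [-0.518, -0.482, 0.518, -0.481]
force: [0.2, -0.4, 0.0]
finger_gap: 0.499
{'t': 1.6, 'q': array([-3.48850399e-01,  3.64992005e-01,  1.73354419e+00, -6.89548081e-04,
        1.04417454e+00, -2.75176701e-01]), 'qd': array([-0.03980572, -0.00433067,  0.00591037,  0.00055968, -0.00074743,
        0.00095885]), 'tau': array([ 1.02638450e+00, -3.44372857e+01, -1.58332407e+01,  5.67467068e-02,
       -3.14289828e-03, -4.72413865e-05]), 'tcp_pos': array([ 0.49886765, -0.06350914,  0.2559372 ]), 'tool_rot': array([-0.51762373, -0.48159208,  0.51835921, -0.48108052]), 'force': array([ 0.18568944, -0.40585439,  0.01341635]), 'ft_torque': array([ 0.00694305, -0.03987555,  0.03976557]), 'finger_gap': 0.49858136200459113}
[[-0.001  0.997 -0.073]
 [-0.    -0.073 -0.997]
 [-1.    -0.001  0.   ]] -0.07332695417488279
```

```bash
python3 -m crank '[0.5,20,35,0,0, 0.5,42,71,0,0, 0.5,64,108,0,0, 0.5,64,108,0,0, 0.5,64,108,0,0]'; python3 -c "
from h import *
save('side','side2')
s=manip.sense();print(s['tcp_pos'],s['ft_torque'],s['q'][5])
"
```

```text
t: 2.33
tcp_pos: [0.5627, 0.0428, 0.256]
tool_rot: [-0.518, -0.481, 0.519, -0.48]
force: [0.1, 0.5, 0.5]
finger_gap: 0.499
[0.56257679 0.0426431  0.25610006] [0.00922405 0.0161439  0.0145735 ] -0.04551615983751662
```

View pics/side2.png

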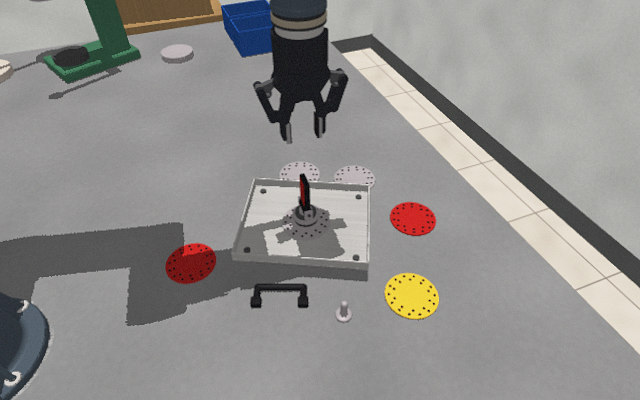

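The gripper is above the lever, with the fingers near (288,130) and (320,128) straddling it. Next I'll descend.

```bash
python3 -m crank '[0.5,0,1,-40,0, 0.5,0,1,-80,0, 0.5,0,1.5,-110,0, 0.5,0,1.5,-131,0, 0.5,0,1.5,-131,0, 0.5,0,1.5,-131,0]'; python3 -c "
from h import *
save('side','side3')
s=manip.sense();print(s['tcp_pos'],s['force'],s['ft_torque'],s['q'])
M=R.from_quat(s['tool_rot']).as_matrix();print(np.arctan2(M[1,1],M[0,1]))
cv2.imwrite('pics/c3.png',cv2.resize(cv2.imread('pics/side3.png')[100:260,230:390],None,fx=3.5,fy=3.5))
"
```

```text
t: 3.12
tcp_pos: [0.5637, 0.0449, 0.1261]
tool_rot: [0.519, 0.48, -0.518, 0.481]
force: [-0.7, 0.1, -0.3]
finger_gap: 0.5
[0.56399185 0.04508519 0.12645832] [ 0.4785521  -0.65902565 -0.01521421] [ 0.03881905 -0.02565024 -0.04180039] [-1.17674431e-01  6.30126591e-01  1.69371824e+00 -6.18964306e-05
  8.15675857e-01 -4.25099745e-02]
-0.07512194282644045
```

View pics/c3.png

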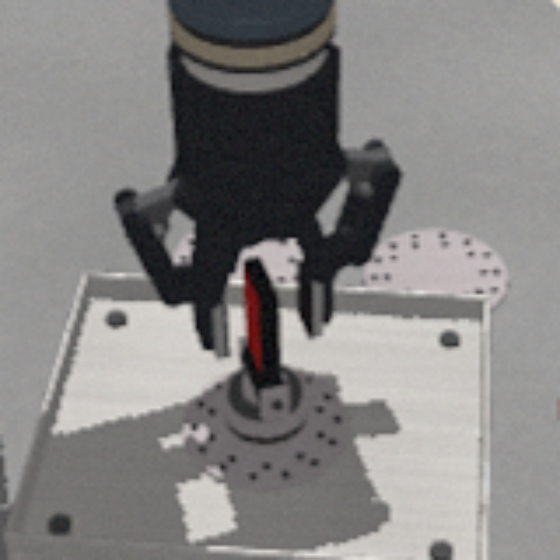

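Fingers straddle the lever around (255,300) in the crop. I'll close gently and check the side force.

```bash
python3 -m crank '[0.1,0,0,0,0, 0,0,0,0,0, 0,0,0,0,0, 0,0,0,0,0, 0,0,0,0,0, 0,0,0,0,0]' 35; python3 -c "
from h import *
save('side','side4')
s=manip.sense();print(s['tcp_pos'],s['force'],s['ft_torque'],s['finger_gap'])
cv2.imwrite('pics/c4.png',cv2.resize(cv2.imread('pics/side4.png')[100:260,230:390],None,fx=3.5,fy=3.5))
"
```

```text
t: 3.92
tcp_pos: [0.5634, 0.0458, 0.1261]
tool_rot: [0.518, 0.481, -0.518, 0.481]
force: [-1.2, -0.1, 5.9]
finger_gap: 0.109
[0.5634752  0.04586835 0.12611055] [-1.58480504 -0.1737372   4.43564457] [-0.06073011  0.33660645  0.04670101] 0.11258906295293641
```

View pics/c4.png

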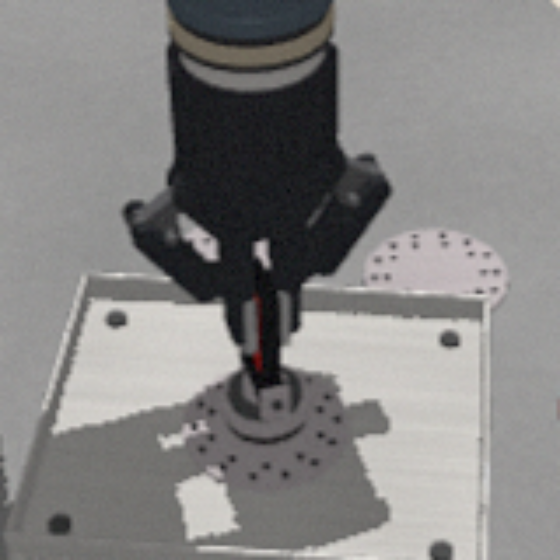

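The pinch is good and the lever is still upright. The first turn is 0.8 rad, since contact isn't expected before 1.2 rad. I'll follow the sink at 4 mm/rad.

```bash
python3 -m crank '[0,0,-0.5,0.7,-0.08, 0,0,-0.8,0.4,-0.16, 0,0,-1,0,-0.24, 0,0,-1,-0.3,-0.32, 0,0,-1,-0.6,-0.4, 0,0,-1,-1,-0.5, 0,0,-1,-1.4,-0.6, 0,0,-1,-1.8,-0.7, 0,0,-1,-2.2,-0.8, 0,0,-1,-2.2,-0.8]'; cat > sn.py <<'E'
from h import *
n=5
F=[];T=[]
for i in range(n):
    s=manip.sense();F.append(s['force']);T.append(s['ft_torque'])
    if i<n-1: viewer.snapshot('side')
F=np.array(F);T=np.array(T)
M=R.from_quat(s['tool_rot']).as_matrix()
print('t',s['t'],'tcp',s['tcp_pos'].round(4),'yaw',round(np.arctan2(M[1,1],M[0,1]),4),'F',F.mean(0).round(2),'T',T.mean(0).round(3),'sdz',T[:,2].std().round(3),'q6',s['q'][5].round(3),'tau6',s['tau'][5],'gap',round(s['finger_gap'],3))
E
python3 sn.py
```

```text
t: 5.22
tcp_pos: [0.5631, 0.0456, 0.1231]
tool_rot: [-0.664, -0.242, 0.665, -0.241]
force: [-1.9, 3.0, 2.2]
finger_gap: 0.113
t 5.425 tcp [0.5631 0.0455 0.123 ] yaw -0.8734 F [-0.71  3.54  1.42] T [0.725 0.128 0.015] sdz 0.024 q6 0.755 tau6 -0.00503779185237363 gap 0.114
```

```bash
python3 -m crank '[0,0,0,-0.4,-0.1, 0,0,0,-0.8,-0.2, 0,0,0,-1.2,-0.3, 0,0,0,-1.2,-0.3]'; python3 sn.py;  python3 -m crank '[0,0,0,-0.2,-0.05, 0,0,0,-0.4,-0.1, 0,0,0,-0.4,-0.1]'; python3 sn.py; python3 -c "
from h import *
save('side','side5')
cv2.imwrite('pics/c5.png',cv2.resize(cv2.imread('pics/side5.png')[100:260,230:390],None,fx=3.5,fy=3.5))"
```

```text
t: 5.92
tcp_pos: [0.563, 0.0455, 0.1218]
tool_rot: [-0.693, -0.14, 0.693, -0.139]
force: [-0.3, 4.7, 1.2]
finger_gap: 0.113
t 6.125 tcp [0.563  0.0455 0.1219] yaw -1.1721 F [-1.06  4.95  1.84] T [ 1.102  0.204 -0.014] sdz 0.028 q6 1.053 tau6 -0.0009304002014687285 gap 0.112
t: 6.5
tcp_pos: [0.5629, 0.0456, 0.1215]
tool_rot: [-0.699, -0.106, 0.699, -0.105]
force: [-0.0, 5.3, 2.1]
finger_gap: 0.11
t 6.7 tcp [0.563  0.0456 0.1215] yaw -1.272 F [-0.77  5.44  1.88] T [1.129 0.195 0.009] sdz 0.025 q6 1.153 tau6 0.006343145796563476 gap 0.111
```

View pics/c5.png

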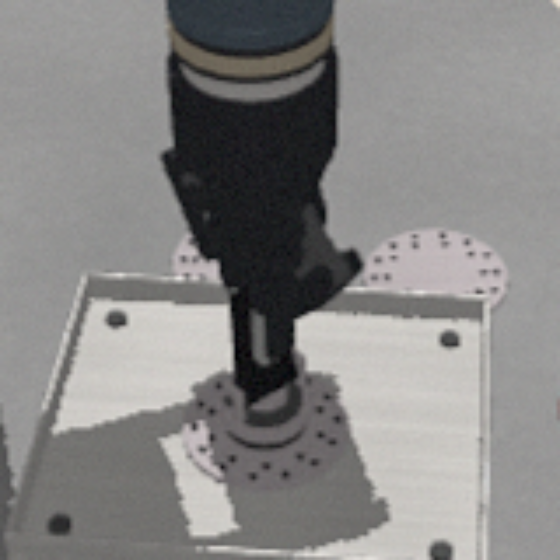

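Friction is low and there's no contact yet. Fy = 5 N shows a slight push in the folding direction, so I'll shift y by +1 mm and go on in small steps.

```bash
python3 -m crank '[0,0,0.5,-0.2,-0.05, 0,0,1,-0.4,-0.1, 0,0,1,-0.4,-0.1]'; python3 sn.py;  python3 -m crank '[0,0,0,-0.2,-0.05, 0,0,0,-0.4,-0.1, 0,0,0,-0.4,-0.1]'; python3 sn.py
```

```text
t: 7.12
tcp_pos: [0.563, 0.0459, 0.121]
tool_rot: [-0.703, -0.07, 0.704, -0.07]
force: [-0.8, 2.9, 1.9]
finger_gap: 0.117
t 7.325 tcp [0.563  0.0459 0.121 ] yaw -1.3729 F [-1.13  2.96  2.01] T [0.673 0.354 0.012] sdz 0.028 q6 1.256 tau6 0.0021633785945596173 gap 0.11
t: 7.7
tcp_pos: [0.563, 0.0459, 0.1207]
tool_rot: [-0.706, -0.035, 0.707, -0.035]
force: [-1.9, 3.7, 2.3]
finger_gap: 0.111
t 7.9 tcp [0.563  0.0459 0.1206] yaw -1.4734 F [-2.17  3.52  2.22] T [0.756 0.423 0.017] sdz 0.031 q6 1.357 tau6 0.0006298771586443763 gap 0.113
```

```bash
python3 -m crank '[0,0,0.3,-0.2,-0.05, 0,0,0.5,-0.4,-0.1, 0,0,0.5,-0.4,-0.1]'; python3 sn.py;  python3 -m crank '[0,0,0,-0.2,-0.05, 0,0,0,-0.4,-0.1, 0,0,0,-0.4,-0.1]'; python3 sn.py;  python3 -m crank '[0,0,0,-0.2,-0.05, 0,0,0,-0.4,-0.1, 0,0,0,-0.4,-0.1]'; python3 sn.py
```

```text
t: 8.28
tcp_pos: [0.563, 0.0461, 0.1202]
tool_rot: [-0.707, 0.001, 0.707, 0.001]
force: [-2.5, 1.9, 2.5]
finger_gap: 0.113
t 8.475 tcp [0.5631 0.0461 0.1203] yaw -1.5732 F [-2.57  1.86  2.22] T [0.369 0.552 0.005] sdz 0.021 q6 1.458 tau6 -2.482990453245293e-05 gap 0.11
t: 8.85
tcp_pos: [0.5631, 0.0462, 0.1198]
tool_rot: [-0.706, 0.036, 0.706, 0.036]
force: [-3.5, 1.7, 2.8]
finger_gap: 0.114
t 9.05 tcp [0.5631 0.0463 0.1199] yaw -1.6732 F [-3.53  1.54  2.22] T [0.267 0.657 0.008] sdz 0.013 q6 1.558 tau6 -0.0010652094715624116 gap 0.111
t: 9.43
tcp_pos: [0.5631, 0.0463, 0.1194]
tool_rot: [-0.703, 0.071, 0.704, 0.071]
force: [-3.8, 1.0, 1.8]
finger_gap: 0.114
t 9.625 tcp [0.5631 0.0463 0.1194] yaw -1.7733 F [-3.69  0.61  2.02] T [ 0.214  0.759 -0.005] sdz 0.024 q6 1.658 tau6 -0.0011075679867644794 gap 0.109
```

```bash
python3 -m crank '[0,-0.5,0,-0.2,-0.05, 0,-1,0,-0.4,-0.1, 0,-1,0,-0.4,-0.1]'; python3 sn.py;  python3 -m crank '[0,0,0,-0.2,-0.05, 0,0,0,-0.4,-0.1, 0,0,0,-0.4,-0.1]'; python3 sn.py;  python3 -m crank '[0,0,0,-0.2,-0.05, 0,0,0,-0.4,-0.1, 0,0,0,-0.4,-0.1]'; python3 sn.py
```

```text
t: 10.0
tcp_pos: [0.5629, 0.0463, 0.1191]
tool_rot: [0.699, -0.106, -0.699, -0.107]
force: [-1.7, 1.3, 0.2]
finger_gap: 0.113
t 10.2 tcp [0.5628 0.0463 0.1191] yaw -1.8735 F [-1.56  1.7   0.69] T [ 0.303  0.386 -0.011] sdz 0.024 q6 1.758 tau6 0.004539417423075065 gap 0.116
t: 10.58
tcp_pos: [0.5628, 0.0464, 0.1187]
tool_rot: [0.693, -0.141, -0.692, -0.141]
force: [-1.2, 2.5, -0.2]
finger_gap: 0.112
t 10.775 tcp [0.5628 0.0463 0.1188] yaw -1.9735 F [-0.71  1.79 -0.23] T [0.335 0.162 0.033] sdz 0.029 q6 1.858 tau6 0.007752793317195028 gap 0.116
t: 11.15
tcp_pos: [0.5628, 0.0464, 0.1184]
tool_rot: [0.685, -0.176, -0.685, -0.176]
force: [0.0, 1.4, -1.1]
finger_gap: 0.114
t 11.35 tcp [0.5627 0.0464 0.1184] yaw -2.0735 F [-0.07  1.66 -1.1 ] T [0.393 0.027 0.001] sdz 0.028 q6 1.958 tau6 0.015550260432064533 gap 0.115
```

```bash
python3 -m crank '[0,0,0,-0.4,-0.05, 0,0,0,-0.8,-0.1, 0,0,0,-0.8,-0.1]'; python3 sn.py;  python3 -m crank '[0,0,0,-0.2,-0.05, 0,0,0,-0.5,-0.1, 0,0,0,-0.5,-0.1]'; python3 sn.py; python3 -c "
from h import *
save('side','side6')
cv2.imwrite('pics/c6.png',cv2.resize(cv2.imread('pics/side6.png')[160:250,260:350],None,fx=6,fy=6))"
```

```text
t: 11.72
tcp_pos: [0.5628, 0.0464, 0.1181]
tool_rot: [0.676, -0.21, -0.675, -0.21]
force: [-1.2, 2.2, 4.2]
finger_gap: 0.112
t 11.925 tcp [0.5628 0.0464 0.1181] yaw -2.1734 F [-0.7   2.35  4.98] T [0.502 0.133 0.122] sdz 0.023 q6 2.058 tau6 0.08755658520385623 gap 0.113
t: 12.3
tcp_pos: [0.5629, 0.0465, 0.1179]
tool_rot: [0.664, -0.243, -0.663, -0.243]
force: [-1.4, 2.6, 7.7]
finger_gap: 0.111
t 12.5 tcp [0.5629 0.0464 0.1179] yaw -2.2729 F [-1.49  2.28  8.03] T [0.597 0.244 0.185] sdz 0.026 q6 2.157 tau6 0.20185999106615782 gap 0.11
```

View pics/c6.png

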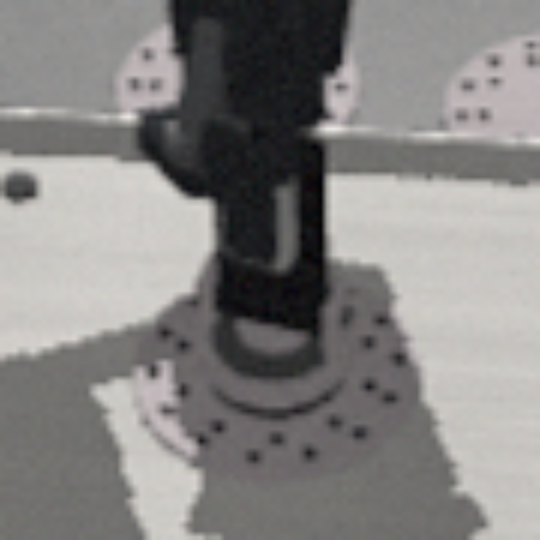

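The torque is rising (0.12, then 0.185), so the foot has met the retainer. My downward push of 8 N adds drag, so I'll take that off and re-read.

```bash
python3 -m crank '[0,0,0,0.5,0, 0,0,0,0.8,0, 0,0,0,0.8,0]'; python3 sn.py
```

```text
t: 12.92
tcp_pos: [0.5628, 0.0464, 0.118]
tool_rot: [0.664, -0.243, -0.664, -0.244]
force: [0.3, 2.0, 4.5]
finger_gap: 0.116
t 13.125 tcp [0.5628 0.0464 0.118 ] yaw -2.274 F [0.29 2.93 4.37] T [ 0.65  -0.059  0.2  ] sdz 0.015 q6 2.158 tau6 0.20065250806510448 gap 0.113
```

```bash
python3 -m crank '[0,0,0,0.3,-0.02, 0,0,0,0.4,-0.04, 0,0,0,0.4,-0.04]'; python3 sn.py;python3 sn.py
```

```text
t: 13.5
tcp_pos: [0.5627, 0.0464, 0.118]
tool_rot: [0.659, -0.257, -0.659, -0.257]
force: [2.0, 3.3, 0.3]
finger_gap: 0.113
t 13.7 tcp [0.5626 0.0464 0.118 ] yaw -2.3141 F [ 2.43  3.52 -0.07] T [ 0.755 -0.458  0.22 ] sdz 0.021 q6 2.198 tau6 0.22579979617148638 gap 0.112
t 13.9 tcp [0.5626 0.0464 0.1181] yaw -2.3141 F [ 2.75  3.69 -0.47] T [ 0.747 -0.561  0.225] sdz 0.027 q6 2.198 tau6 0.22576738614588976 gap 0.111
```

```bash
python3 -m crank '[0,0.3,0.3,0,-0.02, 0,0.5,0.5,0,-0.04, 0,0.5,0.5,0,-0.04]'; python3 sn.py;python3 sn.py
```

```text
t: 14.28
tcp_pos: [0.5627, 0.0466, 0.118]
tool_rot: [-0.654, 0.27, 0.654, 0.27]
force: [2.2, 2.3, -2.7]
finger_gap: 0.11
t 14.475 tcp [0.5627 0.0466 0.1181] yaw -2.3539 F [ 2.5   1.73 -3.1 ] T [ 0.324 -0.522  0.258] sdz 0.043 q6 2.239 tau6 0.2617539558559656 gap 0.11
t 14.675 tcp [0.5627 0.0467 0.1181] yaw -2.3538 F [ 2.53  0.86 -3.55] T [ 0.208 -0.538  0.255] sdz 0.026 q6 2.239 tau6 0.2613742556422949 gap 0.115
```

Torque is 0.26 N·m, which is snug. I'll release, rise straight up and look.

```bash
python3 -m crank '[0.3,0,0,0,0, 0.5,0,0,0,0, 0.5,0,0,0,0, 0.5,0,0,0,0, 0.5,0,0,30,0, 0.5,0,0,70,0, 0.5,0,0,110,0, 0.5,0,0,110,0]'; python3 sn.py; python3 -c "
from h import *
s=save('side','side7')
cv2.imwrite('pics/c7.png',cv2.resize(cv2.imread('pics/side7.png')[140:260,240:360],None,fx=4.5,fy=4.5))
C=cloud(s);Z=C[...,2];im=s['img'].astype(int)
m=np.zeros(Z.shape,bool);m[165:240,285:325]=1
for a in range(50,140,8):
    b=m&(Z>a/1e3)&(Z<(a+8)/1e3)
    if b.sum()>2: print(a,b.sum(),C[b].mean(0).round(4),C[b].min(0).round(4),C[b].max(0).round(4))
top=m&(Z>.128);print(cv2.minAreaRect(C[top][:,:2].astype(np.float32)),Z[top].max())
"
```

```text
t: 15.68
tcp_pos: [0.5649, 0.0467, 0.2317]
tool_rot: [0.656, -0.269, -0.651, -0.271]
force: [-0.2, -1.1, 0.4]
finger_gap: 0.502
t 15.875 tcp [0.5618 0.0469 0.227 ] yaw -2.3541 F [-0.36 -0.01  0.03] T [-0.012 -0.01  -0.002] sdz 0.018 q6 2.239 tau6 0.00021692852442356525 gap 0.5
50 235 [0.5617 0.0488 0.0532] [0.5369 0.0208 0.05  ] [0.6314 0.158  0.0579]
58 68 [0.5584 0.039  0.062 ] [0.54   0.0245 0.0581] [0.579  0.0545 0.0659]
66 112 [0.5607 0.0401 0.0705] [0.5398 0.0255 0.0663] [0.5846 0.0574 0.074 ]
74 78 [0.5609 0.0424 0.0772] [0.5401 0.0274 0.074 ] [0.5817 0.0647 0.0813]
82 57 [0.56   0.0416 0.0859] [0.5468 0.0315 0.082 ] [0.5744 0.0546 0.09  ]
90 61 [0.5603 0.0416 0.094 ] [0.5464 0.032  0.09  ] [0.5752 0.0533 0.098 ]
98 60 [0.5597 0.042  0.1021] [0.5471 0.0314 0.0982] [0.575  0.053  0.1059]
106 61 [0.561  0.0409 0.1102] [0.5469 0.0316 0.1061] [0.5758 0.0545 0.1138]
114 60 [0.5601 0.0415 0.1181] [0.5467 0.032  0.1141] [0.5758 0.0517 0.122 ]
122 65 [0.5607 0.0412 0.126 ] [0.5465 0.0322 0.1222] [0.5759 0.0529 0.1299]
130 99 [0.5618 0.0439 0.1336] [0.5468 0.0322 0.1303] [0.5767 0.0571 0.1368]
((0.5616822242736816, 0.044962912797927856), (0.012813630513846874, 0.03409780561923981), 54.72703552246094) 0.13677147902087672
```

View pics/c7.png

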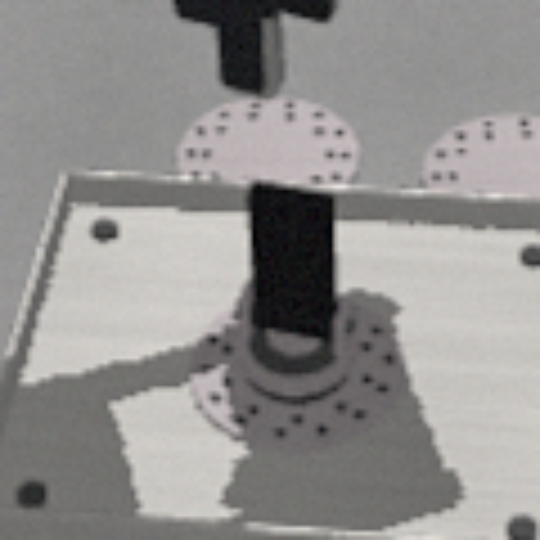

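The bolt has sunk about 9 mm, matching 2.27 rad × 4 mm/rad. The lever stands upright at crop (292,260), black back towards the camera. It will fold towards the camera and base, at yaw ≈ -2.22. I'll close the gripper and move behind the red face.

```bash
python3 -m crank '[0,6,7,0,0.05, 0,14,16,0,0.1, 0,22,26,0,0.13, 0,22,26,0,0.13, 0,22,26,-30,0.13, 0,22,26,-60,0.13, 0,22,26,-81,0.13, 0,22,26,-81,0.13, 0,22,26,-81,0.13]'; python3 sn.py; python3 -c "
from h import *
s=save('side','side8');t=save('top','top8')
a=cv2.resize(cv2.imread('pics/side8.png')[120:240,250:350],None,fx=4,fy=4)
b=cv2.resize(cv2.imread('pics/top8.png')[140:260,250:350],None,fx=4,fy=4)
cv2.imwrite('pics/c8.png',np.hstack([a,b]))
"
```

```text
t: 17.05
tcp_pos: [0.5854, 0.0728, 0.1479]
tool_rot: [0.67, -0.227, -0.669, -0.227]
force: [-0.6, -1.0, 0.3]
finger_gap: 0.002
t 17.25 tcp [0.5855 0.0728 0.1483] yaw -2.2239 F [ 0.03 -0.05  0.23] T [-0.004  0.018 -0.005] sdz 0.015 q6 2.158 tau6 1.8566191783975228e-05 gap 0.003
```

View pics/c8.png

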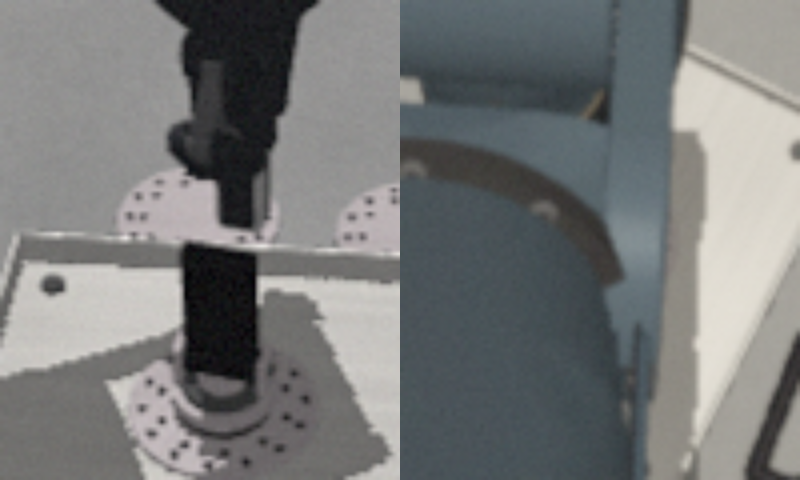

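The fingers are behind the lever (crop (240,200)) and nothing is touching. I'll fold along the arc in stages.

```bash
python3 -m crank '[0,-5,-6,-2,0, 0,-11,-12.3,-2,0, 0,-16,-18.5,-2.3,0, 0,-19.6,-24,-2.6,0, 0,-24,-29.5,-4.5,0, 0,-28,-35,-7,0, 0,-28,-35,-7,0]'; python3 sn.py; python3 -c "
from h import *
s=save('side','side9')
a=cv2.resize(cv2.imread('pics/side9.png')[110:250,230:370],None,fx=4,fy=4)
cv2.imwrite('pics/c9.png',a)
"
```

```text
t: 18.23
tcp_pos: [0.5565, 0.0372, 0.1403]
tool_rot: [-0.67, 0.227, 0.67, 0.227]
force: [1.0, 1.0, 3.0]
finger_gap: -0.002
t 18.425 tcp [0.5567 0.0377 0.1401] yaw -2.2237 F [0.71 1.4  2.75] T [ 0.161 -0.029 -0.001] sdz 0.015 q6 2.092 tau6 -0.002095325180562213 gap 0.003
```

View pics/c9.png

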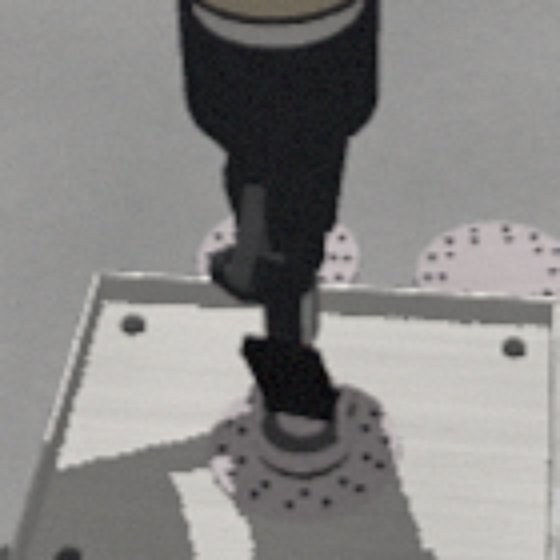

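It's folding well, at about 30° (paddle leaning at crop (290,375)). I'll continue.

```bash
python3 -m crank '[0,-4,-5,-3,0, 0,-7.4,-9.7,-7,0, 0,-10.5,-13.8,-12,0, 0,-13.2,-17.4,-18,0, 0,-15.5,-20.2,-24,0, 0,-17.3,-22.8,-30,0, 0,-17.3,-22.8,-30,0]'; python3 sn.py; python3 -c "
from h import *
s=save('side','side10')
a=cv2.resize(cv2.imread('pics/side10.png')[110:250,230:370],None,fx=4,fy=4)
cv2.imwrite('pics/c10.png',a)
"
```

```text
t: 19.35
tcp_pos: [0.5386, 0.014, 0.1099]
tool_rot: [-0.669, 0.227, 0.67, 0.226]
force: [-0.5, -0.9, 5.8]
finger_gap: 0.003
t 19.55 tcp [0.5388 0.0144 0.11  ] yaw -2.2237 F [-0.37 -0.88  4.06] T [-0.217  0.123  0.011] sdz 0.018 q6 2.045 tau6 -0.0025411959359189495 gap 0.001
```

View pics/c10.png

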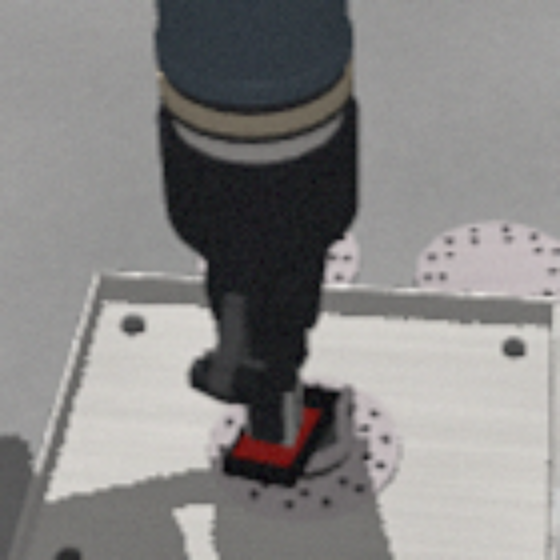

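Now the fingertips press the red face from above. I'll descend the rest gently until the stop is felt.

```bash
python3 -m crank '[0,-1,-1.3,-4,0, 0,-1.7,-2.2,-8,0, 0,-1.9,-2.5,-11,0, 0,-1.9,-2.5,-11,0]'; python3 sn.py; python3 -m crank '[0,0,0,-1.5,0, 0,0,0,-3,0, 0,0,0,-3,0]'; python3 sn.py
```

```text
t: 20.1
tcp_pos: [0.5372, 0.0122, 0.0991]
tool_rot: [-0.669, 0.227, 0.67, 0.226]
force: [-1.5, -1.9, 5.9]
finger_gap: -0.002
t 20.3 tcp [0.5372 0.0123 0.0992] yaw -2.2234 F [-1.23 -1.95  5.2 ] T [-0.333  0.243  0.007] sdz 0.026 q6 2.039 tau6 -0.0016455484364996664 gap -0.002
t: 20.68
tcp_pos: [0.5371, 0.012, 0.0964]
tool_rot: [-0.67, 0.227, 0.67, 0.226]
force: [-1.2, -2.9, 7.8]
finger_gap: -0.003
t 20.875 tcp [0.537  0.0121 0.0964] yaw -2.2232 F [-2.27 -2.76  7.78] T [-0.432  0.332 -0.02 ] sdz 0.021 q6 2.039 tau6 0.0011440113667049445 gap -0.004
```

```bash
python3 -m crank '[0,0,0,-1,0, 0,0,0,-1,0, 0,0,0,-1,0]'; python3 sn.py; python3 -m crank '[0,0,0,-1,0, 0,0,0,-1,0, 0,0,0,-1,0]'; python3 sn.py
```

```text
t: 21.25
tcp_pos: [0.5371, 0.0119, 0.096]
tool_rot: [-0.67, 0.227, 0.67, 0.226]
force: [-2.8, -3.6, 12.1]
finger_gap: -0.002
t 21.45 tcp [0.5371 0.0119 0.096 ] yaw -2.2229 F [-3.31 -3.67 11.56] T [-0.556  0.507  0.033] sdz 0.006 q6 2.039 tau6 0.012350655742920935 gap -0.003
t: 21.82
tcp_pos: [0.5371, 0.0117, 0.0956]
tool_rot: [-0.67, 0.227, 0.67, 0.226]
force: [-4.4, -4.9, 16.4]
finger_gap: -0.001
t 22.025 tcp [0.5371 0.0117 0.0956] yaw -2.2227 F [-4.22 -4.2  15.78] T [-0.66   0.714  0.008] sdz 0.015 q6 2.039 tau6 0.023741400218568742 gap 0.006
```

The stop is felt: 16 N, roughly twice the folding force, and z has stopped falling. I'll lift off and check.

```bash
python3 -m crank '[0,0,0,6,0, 0,0,0,30,0, 0,0,0,75,0, 0,0,0,120,0, 0,-10,-50,150,0, 0,-30,-100,160,0, 0,-50,-150,170,0, 0,-70,-200,170,0, 0,-90,-250,170,0, 0,-90,-250,170,0]'; python3 -m crank '[0,-30,-60,0,0, 0,-60,-120,0,0, 0,-60,-120,0,0]'; python3 sn.py; python3 -c "
from h import *
s=save('side','side11');t=save('top','top11')
a=cv2.resize(cv2.imread('pics/side11.png')[160:260,250:350],None,fx=4,fy=4)
b=cv2.resize(cv2.imread('pics/top11.png')[150:250,250:350],None,fx=4,fy=4)
cv2.imwrite('pics/c11.png',np.hstack([a,b]))
ax=np.array([.5625,.0448])
for n,s in(('side',s),('top',t)):
    C=cloud(s);im=s['img'].astype(int)
    red=(im[...,0]>80)&(im[...,1]<60)&(np.hypot(C[...,0]-ax[0],C[...,1]-ax[1])<.085)
    P=C[red];P=P[(P[:,2]>.05)]
    print(n,len(P),P.mean(0))
    A=np.c_[P[:,:2]-P[:,:2].mean(0),np.ones(len(P))];print('plane slope',np.linalg.lstsq(A,P[:,2],rcond=None)[0])
    r=cv2.minAreaRect(P[:,:2].astype(np.float32));print(r)
"
```

```text
t: 23.28
tcp_pos: [0.4465, -0.2405, 0.2636]
tool_rot: [-0.669, 0.229, 0.669, 0.229]
force: [0.4, 0.7, 0.5]
finger_gap: 0.009
t: 23.65
tcp_pos: [0.3868, -0.3597, 0.2637]
tool_rot: [0.669, -0.228, -0.669, -0.228]
force: [0.1, 0.4, 0.5]
finger_gap: -0.002
t 23.85 tcp [ 0.388  -0.3556  0.2637] yaw -2.2228 F [-0.07  0.13 -0.05] T [-0.001  0.003  0.011] sdz 0.018 q6 1.268 tau6 0.0005128437987877987 gap -0.003
side 0 [nan nan nan]
plane slope [0. 0. 0.]
((0.0, 0.0), (0.0, 0.0), 0.0)
top 357 [0.5394585  0.01412349 0.07361262]
plane slope [ 0.00980593 -0.00122939  0.07361262]
((0.5394700169563293, 0.013903666287660599), (0.0533178448677063, 0.029491757974028587), 52.932411193847656)<string>:12: RuntimeWarning: Mean of empty slice.
  ret = um.true_divide(
<string>:13: RuntimeWarning: Mean of empty slice.
```

View pics/c11.png

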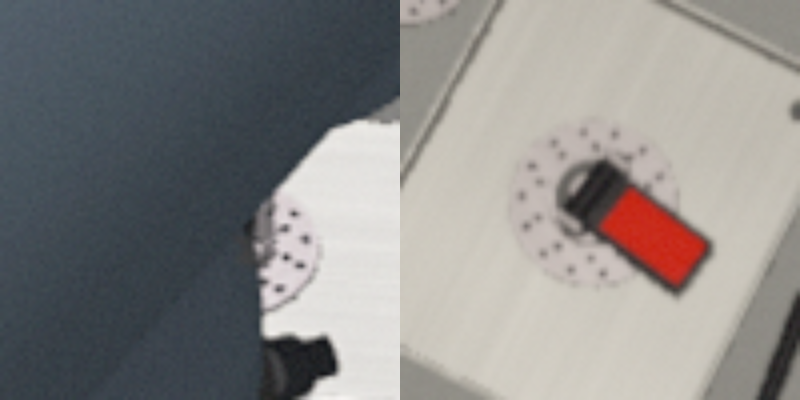

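View pics/top11.png

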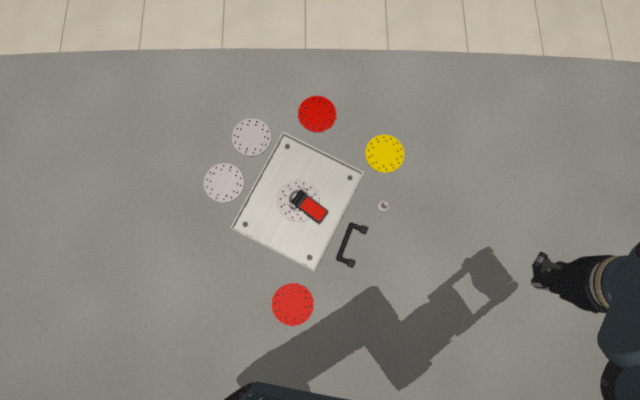

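The lever's red face is flat (slope ≈ 0.01 rad) and points to yaw -2.22. The retainer is still centred at (298.8, 200.7), and the bystanders haven't moved. I'll hand in the job.

```bash
python3 -c "
from station import workorder
print(workorder.sign_off())"
```

```text
the job is handed in; nothing more can be done
None
```

The bolt is screwed in until snug on the retainer, its lever is folded flat and released, and the job is handed in at about 24 s of the 67 s allowed.

- **Turning:** I pinched the upright lever and turned it clockwise about 2.28 rad, following the bolt down. The torque stayed near zero until about 2.1 rad, then climbed. I stopped at about 0.255 N·m (0.26 by the wrist joint), and the highest reading was about 0.26.
- **Folding:** The lever sprang back about 0.12 rad when let go, as expected. I then pushed its red face over and pressed it to its stop, with about 16 N down. Folding just before the stop had taken about 8 N.
- **Last checks, top camera:** The lever's red face was level to within about 0.01 rad. The retainer was still centred, to the pixel. By eye the spare plates, lid handle and locking peg had not moved. The arm was clear, with no force on the tool.
- **What did not work:** The last side picture was blocked by the arm, so the flatness and centring rest on the top view alone.
- **Small disagreements:** The two cameras differ by about 2 mm, within their stated calibration. While turning, the side and vertical loads on the lever reached about 5 to 8 N, and I eased them off before the final torque reading.

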